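# Dock a drive cartridge past the sprung dust flap

### The arm

A 6-joint arm with a two-finger parallel gripper is mounted at the origin on the work surface. World frame = base frame: x ahead of the robot, y to its left, z up, the work surface at z = 0. Lengths are in mm, angles in rad, forces in N, time in s.
With the tool pointing down it reaches from about 350 to 875 mm from the base axis. Payload 4.2 kg.
Tool frame: the origin (TCP) lies between the finger pads; the fingertips stand 19 mm ahead of it and the grasp point (between the pads) is the TCP; y points along the fingers, z is the direction in which the jaws open and shut, and the axes are right-handed (so a half turn about y gives the same grasp; the last joint's range is limited). The gripper opens to 85 mm and grips with 20 to 120 N. Pads are 22 mm wide; open, the fingers measure 114 mm over their backs; the gripper's body (76 mm by 85 mm) begins 54 mm behind the grasp point. The pads swing forward as they close: fully open they stand 13 mm farther back than shut.
Start: joints at [-0.867, 0.385, 0.008, 0, -1.194, -0.259], TCP at [268.935, -564.157, 250.312] pointing down, gripper open.
Joint ranges: [-3.14, 3.14], [-1.21, 2.06], [-1.07, 1.41], [-3.16, 2.05], [-2.99, -0.16], [-3.1, 3.1]. Speed limits (rad/s): [2.79, 2.79, 3.14, 3.14, 3.14, 3.14].

### API

Orientations are given as a unit quaternion [x, y, z, w].
In Python, from bench import arm gives the robot as it stands.
- The arm moves only by the shell command python3 -m inch 'ROWS'. ROWS is JSON, a list of rows, each a list of 7 numbers: the opening, from 0 (shut) to 1 (fully open), then the shift along the tool's x, y, z in cm, then the turn, a rotation vector about the tool's x, y, z in degrees. A call has 1 to 20 rows; each row is the pose to reach, as a shift and turn from the pose commanded when the call began, along the tool's axes at that moment; what a row does not reach only later rows make up. A row lasts 1/12 s, in which the tool goes at most 41.7 mm and 7.16 degrees, less where a joint would pass 70% of its speed; a pose out of reach is approached as far as the arm can. A call with a gripper value outside its range is refused whole. The fingers move at their own pace and stop on an object; the grip force is fixed at half the most. Time passes only in rows, so rows that repeat a pose let the fingers close. It gives the time, the measured TCP pose, the force and the opening at its end, in the units of the state.
- arm.read_state(): the state, without advancing time (a new reading comes with each control period).
- arm.get_image(name): name is "side" or "top"; returns the picture (384x512x3 uint8, red, green, blue); there is no depth.
- arm.camera_params(name): a dict with "fx", "fy", "cx", "cy" (pixels), "D" ([k1, k2, p1, p2, k3] as OpenCV has them; the pictures are not rectified), "rvec" (rotation vector, rad) and "tvec" (3), from world to camera coordinates, as OpenCV has them. Camera axes: x right, y down, z forward; pixel columns grow to the right and rows downward; lengths in mm; the calibration is good to about 2 mm. A picture is of the moment at which its call begins. camera_params takes no time and is no camera call.
- arm.job_done(): hands the job in, once; it reports no verdict.
Trained networks look in the newest picture that a camera, given by its name, has taken for a name from the list of things; names that differ only in an ending like _2 or _b are one class to them, and where a whole thing is asked for, a point or a joint stands for the part that bears it (a point fixed in the world has none). Each returns a list of dicts, best first, with "conf" (0 to 1); they miss things now and then, are a little off and sometimes report something else, mostly with a low value. They report only what shows in the picture. A call takes as long as a camera call. They do not tell look-alikes from the thing itself.
- arm.masks_of(label, camera): "mask" (384x512 bool, what is visible of it) and "extent" ([left, top, width, height] in pixels, round what is visible of it).
The state is a dict: "clock": time; "joints": joint angles; "joint_vel": joint speeds; "joint_efforts": joint torques, N m; "position": TCP position; "ee_rot": TCP orientation; "contact_force": force on the tool from outside, world axes, zero at the start; "wrist_torque": the same for the moment, N m; "gripper_width": finger opening in mm.
Only numpy, scipy, OpenCV 4.12 (cv2) and the standard library are available. Lean on these libraries where they do the work, as an engineer would, in place of code of your own. Each camera call takes 0.05 s, during which the arm holds its last target.

### The job

Take the slim drive cartridge out of its slot in the wooden organiser and dock it upright: push its lower edge down through the dock's sprung dust flap, keep the flap open with the drive, and press it gently but fully home so that the sliding contact block hidden at the bottom of the well is pushed right down to its stop. Do not ram it. Let go, leaving the drive docked and the notebook, mug, candy jar and phone clamp where they were.

Things in the scene. Friction and masses are not known exactly. Their poses are not given: they have to be found in the camera images.
- drive: Slim computer drive cartridge, a flat aluminium slab with dark face plates, 70 mm (its x) by 12 mm thick (its y) by 120 mm tall (its z), about 0.1 to 0.17 kg. It stands on a short edge in one of the two slots of the organiser's lower tier. Origin at the centre of its lower face; its top is at z = 120 mm. It may be docked either way round about z.
- organiser: Fixed two-tier wooden organiser, 200 x 200 mm. Origin under its centre. Lower tier at its -x half: floor 12 mm high, two slots along x at y = +45 and -45 mm, each 18 mm wide between ribs 36 mm high; the slabs stand at x = -50 mm. Upper tier at its +x half: shelf at 70 mm, side and back walls up to 90 mm, small oddments.
- dock: Fixed grey dock, 116 mm (x) by 64 mm (y -30 to +34) by 100 mm high, with a well on top; origin on the desk under the docked position. Mouth: x -37 to +37, y -7.5 to +19.5 mm. Deeper than 36 mm the well is only y -7.5 to +7.5, a slope on the flap (+y) side leading in from 20 mm. The -y wall is straight; it and both ends have 6 mm 45-degree lead-ins at the mouth. Over 30 N on the dock is ramming.
- mouth (a point): Docked position (dock x = 0, y = 0) at the height of the dock's top face, 100 mm above the desk; axes as the dock's. A docked drive stands upright below it, its 70 mm width along the dock's x, its 12 mm thickness along y, centred within 2 mm.
- flap (a joint): Black dust flap, 72 x 24.5 x 3 mm, closing the mouth 3 mm below the top face. Hinge along dock x at y = +18 mm, free edge at y = -6.5 mm. 0 = shut, level; grows as the free edge swings down into the well, to 1.3 rad. A spring shuts it (0.025 N m shut, 0.05 at 1 rad: 2 to 3 N on a drive). With the drive in, it leans on the drive's +y face at about 1 rad and pushes it to the -y wall.
- contact (a joint): Travel in m of the contact block hidden in the well: 0 = up, 0.005 = right down on its solid stop. Before it is pushed, its top lies 38 to 74 mm (an adjustable stop) below the mouth, different each time and not measured. The drive's lower face pushes it; it slides under about 5 N plus flap and wall friction (5 to 9 N in all) and stays where it is pushed.
- notebook: Pocket notebook 87 x 15 x 140 mm tall with a cardboard cover, standing in the other slot. Origin at the centre of its lower face. Leave alone.
- mug: Empty white enamel mug, 80 mm across, 80 mm high, handle at its +y. Origin under its centre. Leave alone.
- jar: Glass candy jar with a wire latch lid, 80 mm across, 89 mm high. Origin under its centre. Leave alone.
- phone_clamp: Grey aluminium phone clamp on a round 90 mm foot, 128 mm high. Origin under its foot. Leave alone.
Not all that is in view belongs to the job. Leave any blue, orange or purple look-alike of the drive alone.

How it is judged:
By the outcome, as a careful person would: the job done as asked, in the order asked, and still so for the second after the job is handed in, with the robot touching nothing.
It also fails if it takes over 58 s, if anything falls off the work surface, if the arm or the gripper's body presses on something with over 40 N, if the wrist force passes 120 N, or if a joint passes its speed limit or range.

## Working session

There is one attempt and no reset: what is moved stays moved. The work goes in short steps, Python scripts to look and compute and a shell command to move; the robot and the scene stay as the last step left them, time stands still between calls to the robot, and variables do not carry over. Pictures are saved under pics/ and viewed, and the job is handed in when it is done.

```bash
ls; mkdir -p pics
python3 - <<'E'
from bench import arm
import cv2
s=arm.read_state()
for k,v in s.items(): print(k,v)
for n in("side","top"):
    im=arm.get_image(n); cv2.imwrite(f"pics/{n}0.png",cv2.cvtColor(im,cv2.COLOR_RGB2BGR)); print(n,arm.camera_params(n))
E
```

```text
pics
clock 0.0
joints [-8.67403760e-01  3.85577169e-01  6.62454470e-03 -5.34148844e-04
 -1.19400471e+00 -2.58596485e-01]
joint_vel [-0.00012748  0.00036561 -0.00147311  0.00045202  0.00025932  0.00019375]
joint_efforts [-1.91086533e-04 -3.92290986e+01  1.88406640e+01  4.18619066e+00
 -4.52568900e-03 -2.13532377e-05]
position [ 268.70965156 -563.68063701  249.20338292]
ee_rot [-0.68894806 -0.15570007  0.15609582  0.69046517]
contact_force [ 0.50652966 -0.49195184 -0.37104169]
wrist_torque [-0.03121533  0.01183156 -0.0165062 ]
gripper_width 85.08340243674166
side {'fx': 382.2934724250159, 'fy': 382.2934724250159, 'cx': 257.98518146017597, 'cy': 187.18394119774553, 'D': array([0.04189483, 0.        , 0.        , 0.        , 0.        ]), 'rvec': array([ 2.36914543, -0.26900866,  0.10129943]), 'tvec': array([-552.26314648,  229.6313065 ,  766.63151315])}
top {'fx': 348.37926855043906, 'fy': 348.37926855043906, 'cx': 260.08368475121284, 'cy': 193.25517703548175, 'D': array([0.03735077, 0.        , 0.        , 0.        , 0.        ]), 'rvec': array([ 2.14667118, -2.19881114,  0.12853831]), 'tvec': array([ 119.25192543,  607.82907671, 1015.02491389])}
```

View pics/side0.png

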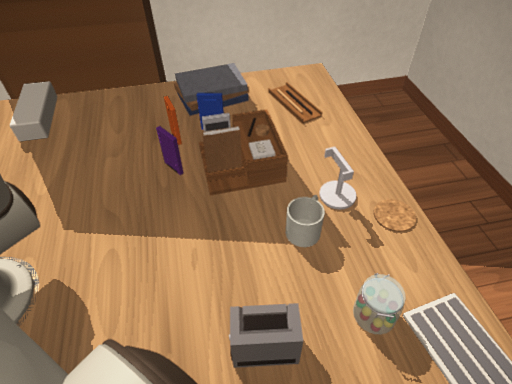

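View pics/top0.png

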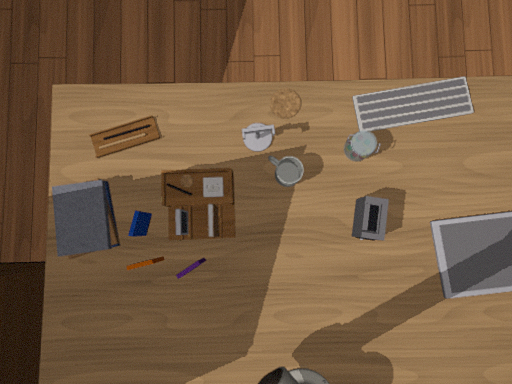

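```bash
cat > h.py <<'E'
from bench import arm
import numpy as np, cv2
def P(n):
    p=arm.camera_params(n); K=np.array([[p['fx'],0,p['cx']],[0,p['fy'],p['cy']],[0,0,1.]])
    R=cv2.Rodrigues(np.array(p['rvec']))[0]; return K,np.array(p['D']),R,np.array(p['tvec']),np.array(p['rvec'])
def proj(n,X):
    K,D,R,t,rv=P(n); return cv2.projectPoints(np.array(X,float).reshape(-1,3),rv,t,K,D)[0].reshape(-1,2)
def back(n,uv,z):
    K,D,R,t,rv=P(n); u=cv2.undistortPoints(np.array(uv,float).reshape(-1,1,2),K,D).reshape(-1,2)
    d=np.c_[u,np.ones(len(u))]@R; c=-R.T@t; return c+d*((z-c[2])/d[:,2])[:,None]
def crop(im,b,s,fn):
    l,t,w,h=b; c=im[t:t+h,l:l+w]; c=cv2.resize(c,None,fx=s,fy=s,interpolation=cv2.INTER_CUBIC); cv2.imwrite(fn,cv2.cvtColor(c,cv2.COLOR_RGB2BGR))
E
python3 - <<'E'
from h import *
for n in("side","top"):
    im=cv2.cvtColor(cv2.imread(f"pics/{n}0.png"),cv2.COLOR_BGR2RGB)
    if n=="side": crop(im,(145,80,150,115),5,"pics/c1.png"); crop(im,(215,290,100,80),7,"pics/c3.png")
    else: crop(im,(120,160,130,100),6,"pics/c2.png"); crop(im,(345,185,50,60),9,"pics/c4.png")
    for l in("drive","organiser","dock","mouth","flap","notebook"):
        for r in arm.masks_of(l,n)[:5]: print(n,l,round(r['conf'],2),r['extent'],r['mask'].sum())
E
```

```text
side drive 0.96 [160.3, 126.6, 20.0, 50.9] 708
side drive 0.87 [203.5, 115.4, 27.7, 17.5] 376
side drive 0.63 [166.0, 97.1, 15.5, 48.2] 341
side drive 0.57 [193.4, 89.5, 28.6, 41.3] 600
side organiser 0.86 [196.4, 111.7, 89.9, 84.0] 4123
side dock 0.75 [228.2, 304.7, 76.9, 61.9] 4238
side mouth 0.79 [229.9, 304.3, 69.8, 66.1] 4314
side flap 0.83 [242.6, 315.5, 44.4, 18.6] 619
side notebook 0.8 [201.4, 125.5, 40.1, 46.3] 1469
side notebook 0.34 [206.0, 110.3, 23.9, 23.1] 384
top drive 0.81 [125.2, 212.5, 28.1, 26.9] 453
top drive 0.73 [174.4, 211.1, 12.2, 22.6] 333
top drive 0.61 [130.7, 254.7, 35.6, 15.6] 159
top drive 0.6 [173.4, 257.6, 29.8, 21.1] 178
top organiser 0.9 [162.6, 168.8, 70.1, 73.3] 4190
top dock 0.7 [174.6, 210.9, 13.0, 23.1] 318
top dock 0.61 [351.6, 194.9, 33.8, 45.7] 1283
top mouth 0.71 [348.6, 197.0, 39.0, 40.3] 1356
top flap 0.69 [368.4, 201.0, 10.4, 33.6] 218
top notebook 0.94 [204.5, 204.5, 17.2, 31.9] 381
top notebook 0.56 [350.8, 194.9, 36.8, 44.3] 1339
```

View pics/c1.png

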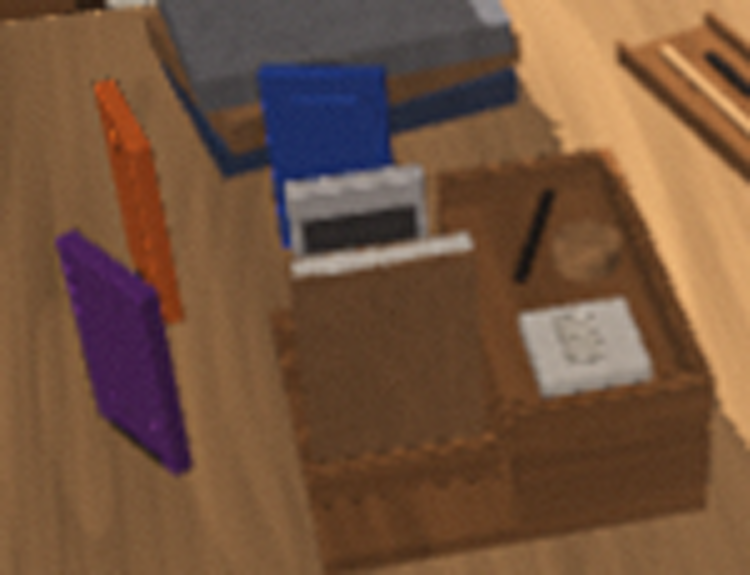

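View pics/c2.png

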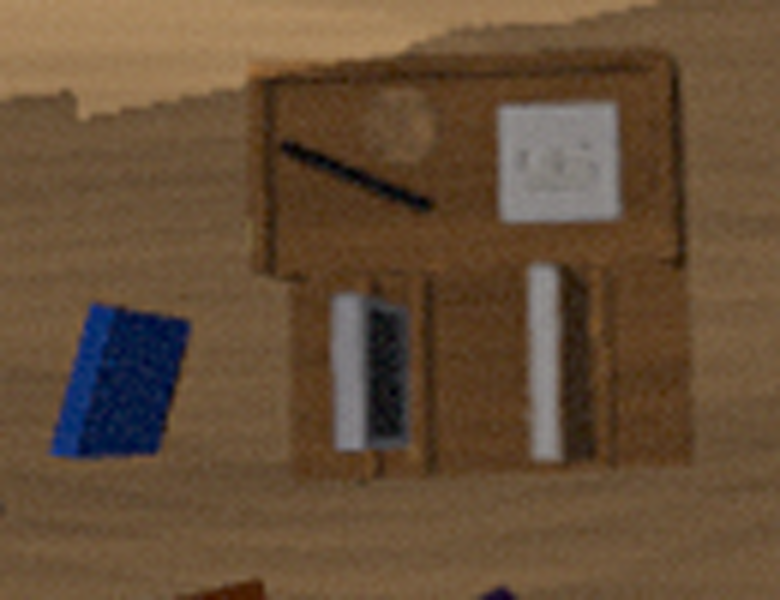

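View pics/c3.png

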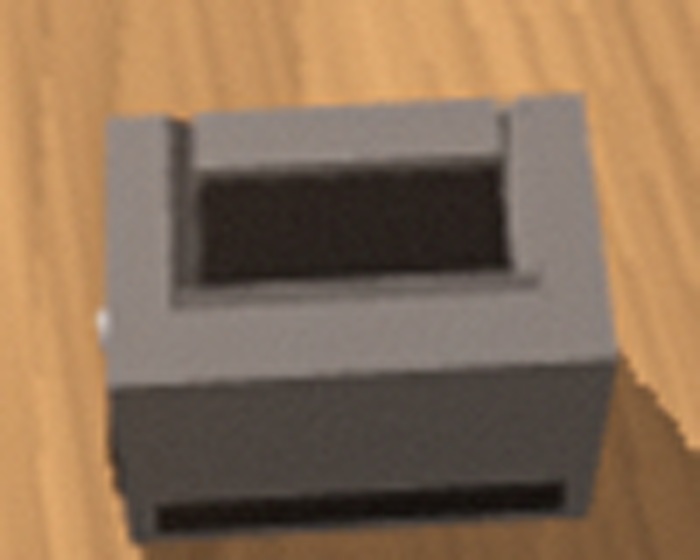

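View pics/c4.png

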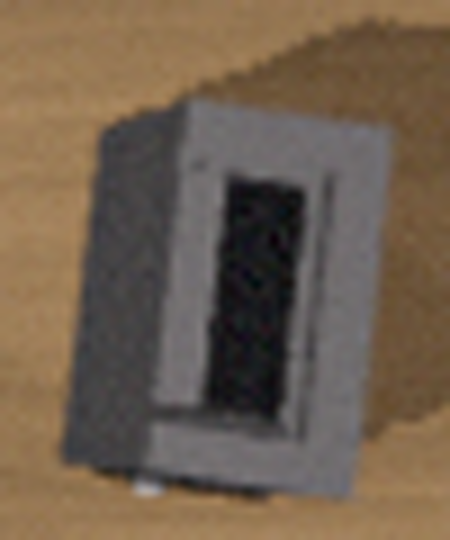

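```bash
cat > fit.py <<'E'
from h import *
from scipy.optimize import least_squares
def un(c,s,o): return (np.array(c,float)+.5)/s-.5+np.array(o)
def pose(p,X):
    c,s=np.cos(p[2]),np.sin(p[2]); X=np.array(X,float)
    return np.c_[p[0]+c*X[:,0]-s*X[:,1],p[1]+s*X[:,0]+c*X[:,1],X[:,2]]
def fit(obs,p0):
    f=lambda p:np.concatenate([(proj(n,pose(p,X))-uv).ravel() for n,X,uv in obs])
    r=least_squares(f,p0,loss='soft_l1'); return r.x,f(r.x).round(1)
if __name__=="__main__":
    C=lambda a,b,c,d,z:[(b,d,z),(a,d,z),(a,c,z),(b,c,z)]
    # side view orientation: find which image dir is +x
    print('side axes',proj("side",[[500,0,0],[600,0,0],[500,100,0]]).round(),'top',proj("top",[[500,0,0],[600,0,0],[500,100,0]]).round())
    st=un([(190,100),(392,128),(352,495),(150,468)],9,(345,185)) # (+x+y),(+x-y),(-x-y),(-x+y)
    X=[(58,34,100),(58,-30,100),(-58,-30,100),(-58,34,100)]
    ss=un([(107,118),(583,95),(617,358),(110,387)],7,(215,290)) # guess: (-x+y),(+x+y),(+x-y),(-x-y)
    Xs=[X[3],X[0],X[1],X[2]]
    p0=np.r_[back("top",[[375,218]],100)[0][:2],-.1]
    for o in([("top",X,st)],[("side",Xs,ss)],[("top",X,st),("side",Xs,ss)]): print('dock',*fit(o,p0))
    # drive top face
    t=un([(335,293),(367,295),(366,450),(337,450)],6,(120,160)); D=[(35,6,132),(35,-6,132),(-35,-6,132),(-35,6,132)]
    q0=np.r_[back("top",[[178,222]],132)[0][:2],0]
    print('drive',*fit([("top",D,t)],q0))
    o=un([(250,68),(678,52),(690,465),(296,474)],6,(120,160)); 
    O=[(100,100,90),(100,-100,90),(-100,-100,12),(-100,100,12)]
    print('org',*fit([("top",O,o)],np.r_[q0[:2],0]))
    for l in("mug","jar","phone_clamp"):
        for r in arm.masks_of(l,"top")[:2]:
            e=r['extent']; print(l,r['conf'],e,back("top",[[e[0]+e[2]/2,e[1]+e[3]/2]],60).round())
E
python3 fit.py
```

```text
side axes [[229. 254.]
 [273. 246.]
 [221. 220.]] top [[295. 229.]
 [294. 197.]
 [262. 230.]]
dock [ 5.27593199e+02 -2.13674889e+02 -1.66575714e-01] [-0.2 -0.3  0.2 -0.2  0.4  0.4 -0.3  0.1]
dock [ 5.30461125e+02 -2.13792996e+02 -1.71146898e-01] [ 0.   0.   0.  -0.2  0.3  0.1 -0.4 -0. ]
dock [ 5.29803630e+02 -2.13782297e+02 -1.70685087e-01] [-0.1 -1.1  0.2 -0.9  0.2 -0.3 -0.4 -0.8 -0.4  0.1 -0.3 -0.2 -0.1  0.2
 -0.8  0.1]
drive [5.28904777e+02 3.27290727e+02 2.87491506e-03] [ 0.4  0.1 -0.4 -0.3 -0.2  0.   0.1  0.2]
org [5.79073511e+02 2.82968494e+02 3.77754245e-03] [ 0.3 -1.4 -0.4 -0.5  0.6  0.7 -0.5  1.2]
mug 0.98 [269.5, 155.8, 32.3, 30.2] [[672.  28.  60.]]
jar 0.78 [343.4, 128.5, 36.5, 32.4] [[ 745. -200.   60.]]
phone_clamp 0.95 [242.5, 121.1, 30.0, 32.9] [[774. 109.  60.]]
```

Run:
```python
from fit import *
def draw(n,b,s,fn,polys):
    im=cv2.imread(f"pics/{n}0.png"); l,t,w,h=b
    c=cv2.resize(im[t:t+h,l:l+w],None,fx=s,fy=s,interpolation=cv2.INTER_CUBIC)
    for X,col in polys:
        q=((proj(n,X)-(l,t)+.5)*s-.5).round().astype(int); cv2.polylines(c,[q],True,col,1)
    cv2.imwrite(fn,c)
d=(529.3,-213.8,-.17); g=(529,327.5,.003)
def box(p,a,b,c,e,z): return pose(p,[(a,c,z),(b,c,z),(b,e,z),(a,e,z)])
dp=[(box(d,-58,58,-30,34,100),(0,255,0)),(box(d,-37,37,-7.5,19.5,100),(0,0,255)),(box(d,-36,36,-6.5,18,97),(255,255,0))]
gp=[(box(g,-35,35,-6,6,132),(0,255,0)),(box(g,-35,35,-6,6,12),(0,0,255))]
draw("side",(215,290,100,80),7,"pics/d1.png",dp); draw("top",(345,185,50,60),9,"pics/d2.png",dp)
draw("side",(190,90,60,60),9,"pics/d3.png",gp); draw("top",(160,195,70,60),9,"pics/d4.png",gp)
a=[cv2.resize(cv2.imread(f"pics/d{i}.png"),(390,290)) for i in(1,2,3,4)]
cv2.imwrite("pics/d.png",np.vstack([np.hstack(a[:2]),np.hstack(a[2:])]))
```

```text
(no output)
```

View pics/d.png

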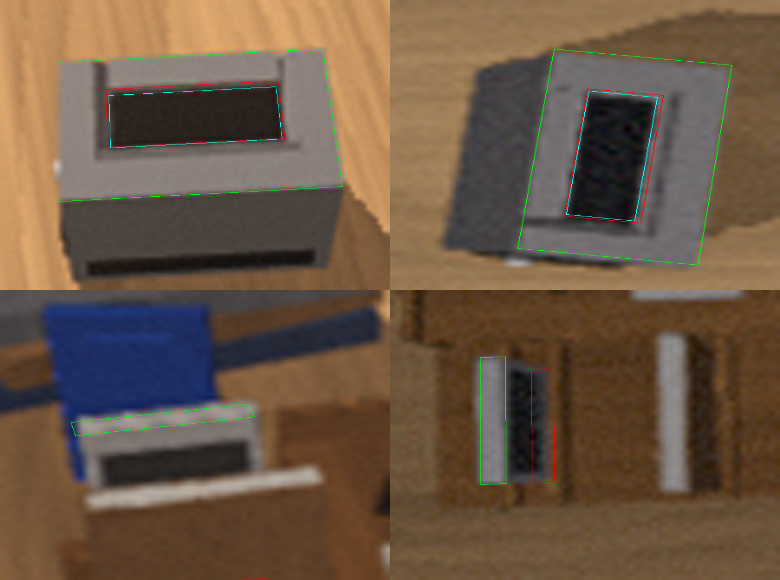

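Run:
```python
from fit import *
im=cv2.cvtColor(cv2.imread("pics/side0.png"),cv2.COLOR_BGR2RGB); crop(im,(198,108,40,32),18,"pics/e1.png")
im=cv2.cvtColor(cv2.imread("pics/top0.png"),cv2.COLOR_BGR2RGB); crop(im,(168,204,30,36),16,"pics/e2.png")
```

```text
(no output)
```

View pics/e1.png

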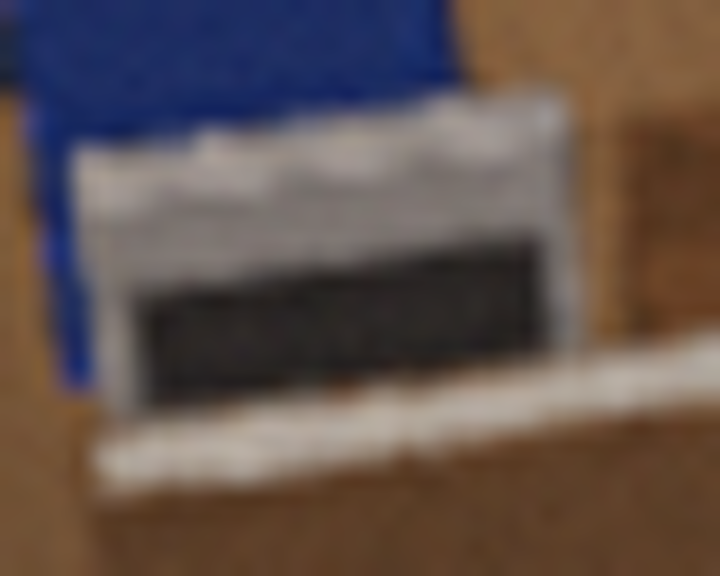

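View pics/e2.png

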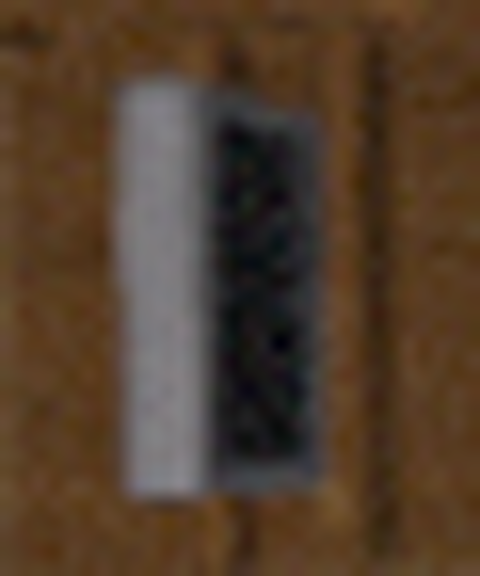

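Run:
```python
from fit import *
D=[(35,6,132),(35,-6,132),(-35,-6,132),(-35,6,132)]
t=un([(118,76),(202,82),(208,495),(128,495)],16,(168,204))
s=un([(562,95),(575,155),(85,215),(72,148)],18,(198,108))
q=np.r_[529,327,0.]
for o in([("top",D,t)],[("side",D,s)],[("top",D,t),("side",D,s)]): print(*fit(o,q))
# tilt lower visible corners in top: bottom right of -y face
print(proj("top",pose([529,327.5,0],[(35,-6,36),(-35,-6,36)])), un([(320,110),(320,488)],16,(168,204)))
s=arm.read_state(); from scipy.spatial.transform import Rotation as R
print(R.from_quat(s['ee_rot']).as_matrix().round(4))
```

```text
[5.29236787e+02 3.28209091e+02 1.82192814e-02] [ 0.4  0.2 -0.3 -0.4 -0.3 -0.   0.2  0.2]
[ 5.31640469e+02  3.28219152e+02 -3.05529427e-02] [ 0.2  0.2  0.1 -0.3 -0.3 -0.4 -0.   0.5]
[5.30534899e+02 3.28115970e+02 4.31976927e-03] [ 0.6 -0.3 -0.1 -0.9 -0.4 -0.5  0.1 -0.3 -0.4  0.1 -0.3 -0.5 -0.6 -0.
 -0.5  0.9]
[[187.33971313 210.40165826]
 [187.37134564 234.19077847]] [[187.53125 210.40625]
 [187.53125 234.03125]]
[[ 9.027e-01  1.000e-04 -4.303e-01]
 [ 4.303e-01 -1.000e-04  9.027e-01]
 [ 0.000e+00 -1.000e+00 -1.000e-04]]
```

```bash
cat > go.py <<'E'
import sys
from h import *
from scipy.spatial.transform import Rotation as R
def go(x,y,z,yawdeg):
    s=arm.read_state(); r=R.from_quat(s['ee_rot']); p=np.array(s['position'])
    yaw=np.deg2rad(yawdeg); X=np.array([np.cos(yaw),np.sin(yaw),0]); Y=np.array([0,0,-1.]); T=R.from_matrix(np.c_[X,Y,np.cross(X,Y)])
    print('t',round(s['clock'],2),'pos',p.round(1),'F',np.array(s['contact_force']).round(1),'w',round(s['gripper_width'],1),'q',np.array(s['joints']).round(2))
    print('shift cm',(r.inv().apply(np.array([x,y,z])-p)/10).round(3),'turn',(r.inv()*T).as_rotvec(degrees=True).round(2))
if __name__=="__main__": go(*map(float,sys.argv[1:5]))
E
python3 go.py 530.5 328 215 0.3
```

```text
t 0.85 pos [ 268.9 -564.2  250.4] F [ 0.  -0.3 -0.1] w 85.6 q [-0.87  0.38  0.01  0.   -1.19 -0.26]
shift cm [61.997  3.53  69.284] turn [1.000e-02 2.518e+01 0.000e+00]
```

```bash
python3 -m inch '[[1,62,0,69.3,0,25.2,0],[1,62,0,69.3,0,25.2,0],[1,62,0,69.3,0,25.2,0],[1,62,0,69.3,0,25.2,0],[1,62,0,69.3,0,25.2,0],[1,62,0,69.3,0,25.2,0],[1,62,0,69.3,0,25.2,0],[1,62,0,69.3,0,25.2,0],[1,62,0,69.3,0,25.2,0],[1,62,0,69.3,0,25.2,0],[1,62,0,69.3,0,25.2,0],[1,62,0,69.3,0,25.2,0],[1,62,0,69.3,0,25.2,0],[1,62,0,69.3,0,25.2,0],[1,62,0,69.3,0,25.2,0],[1,62,0,69.3,0,25.2,0],[1,62,0,69.3,0,25.2,0],[1,62,0,69.3,0,25.2,0],[1,62,0,69.3,0,25.2,0],[1,62,0,69.3,0,25.2,0]]'; python3 go.py 530.5 328 190 0.3
```

```text
clock: 2.52
position: [502.0, 233.0, 250.6]
ee_rot: [-0.707, -0.002, 0.002, 0.707]
contact_force: [0.3, -1.5, 0.4]
gripper_width: 85.7
t 2.52 pos [502.  233.  250.6] F [ 0.3 -1.5  0.4] w 85.7 q [ 0.73  0.26 -0.17  0.   -1.14 -2.29]
shift cm [2.896 6.062 9.481] turn [-0.01  0.02  0.03]
```

```bash
python3 -m inch '[[1,2.9,0,9.5,0,0,0],[1,2.9,0,9.5,0,0,0],[1,2.9,0,9.5,0,0,0],[1,2.9,4,9.5,0,0,0],[1,2.9,6,9.5,0,0,0],[1,2.9,6,9.5,0,0,0],[1,2.9,6,9.5,0,0,0],[1,2.9,6,9.5,0,0,0]]'; python3 go.py 530.5 328 117 0.3;python3 - <<'E'
from h import *
for n,b in(("side",(150,60,130,100)),("top",(130,160,130,100))): crop(arm.get_image(n),b,5 if n=="side" else 5,f"pics/f_{n}.png")
E
```

```text
clock: 3.18
position: [531.5, 326.4, 192.2]
ee_rot: [-0.707, -0.003, 0.001, 0.708]
contact_force: [-0.7, 0.2, 0.6]
gripper_width: 85.2
t 3.18 pos [531.5 326.4 192.2] F [-0.7  0.2  0.6] w 85.2 q [ 0.81  0.43 -0.08  0.   -1.06 -2.38]
shift cm [-0.116  7.517  0.152] turn [-0.08  0.    0.16]
```

View pics/f_side.png

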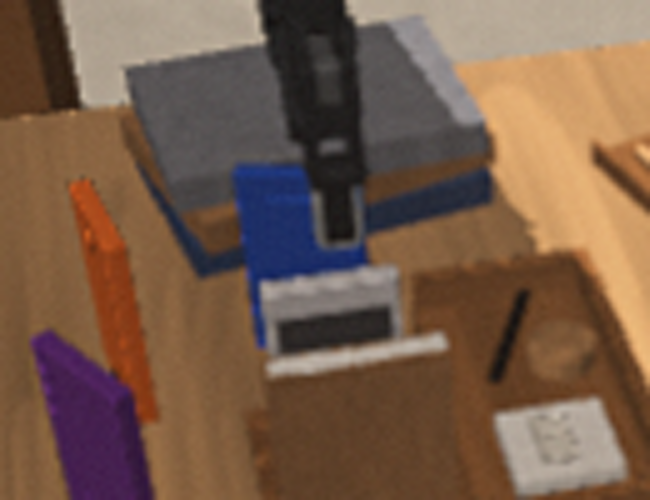

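View pics/f_top.png

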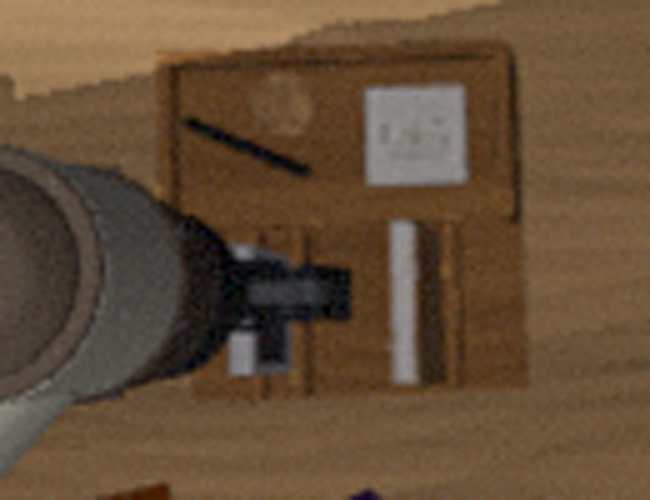

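The side crop shows the open fingers straddling the silver drive top (about (330,280) in the crop). The blue look-alike is behind, and the notebook is in front and clear. Descending.

```bash
python3 -m inch '[[1,-0.1,2,0.15,0,0,0],[1,-0.1,4.5,0.15,0,0,0],[1,-0.1,6,0.15,0,0,0],[1,-0.1,7,0.15,0,0,0],[1,-0.1,7.5,0.15,0,0,0],[1,-0.1,7.5,0.15,0,0,0],[1,-0.1,7.5,0.15,0,0,0]]'; python3 go.py 530.5 328 116 0.3
```

```text
clock: 3.87
position: [530.2, 327.9, 116.6]
ee_rot: [-0.707, -0.003, 0.001, 0.708]
contact_force: [0.4, 0.7, -0.5]
gripper_width: 85.2
t 3.87 pos [530.2 327.9 116.6] F [ 0.4  0.7 -0.5] w 85.2 q [ 0.81  0.5  -0.17  0.   -0.9  -2.38]
shift cm [0.032 0.059 0.005] turn [-0.07  0.    0.11]
```

```bash
python3 -m inch '[[0,0,0,0,0,0,0],[0,0,0,0,0,0,0],[0,0,0,0,0,0,0],[0,0,0,0,0,0,0],[0,0,0,0,0,0,0],[0,0,0,0,0,0,0],[0,0,0,0,0,0,0],[0,0,0,0,0,0,0],[0,0,0,0,0,0,0],[0,0,0,0,0,0,0],[0,0,0,0,0,0,0],[0,0,0,0,0,0,0]]'; python3 go.py 530.5 328 116 0.3
```

```text
clock: 4.87
position: [529.7, 327.8, 115.6]
ee_rot: [-0.707, -0.002, 0.002, 0.707]
contact_force: [-0.1, 1.1, 0.7]
gripper_width: 11.4
t 4.87 pos [529.7 327.8 115.6] F [-0.1  1.1  0.7] w 11.4 q [ 0.81  0.5  -0.17  0.   -0.9  -2.38]
shift cm [ 0.084 -0.044  0.024] turn [-0.03 -0.01  0.04]
```

```bash
python3 -m inch '[[0,0,-0.5,0,0,0,0],[0,0,-1.5,0,0,0,0],[0,0,-3,0,0,0,0],[0,0,-5,0,0,0,0],[0,0,-7.5,0,0,0,0],[0,0,-10,0,0,0,0],[0,0,-12.5,0,0,0,0],[0,0,-14.5,0,0,0,0],[0,0,-15.5,0,0,0,0],[0,0,-15.5,0,0,0,0],[0,0,-15.5,0,0,0,0],[0,0,-15.5,0,0,0,0],[0,0,-15.5,0,0,0,0]]'; python3 go.py 529.8 -213.8 270 -9.75;python3 - <<'E'
from h import *
for n,b in(("side",(140,20,130,100)),("top",(130,160,130,100))): crop(arm.get_image(n),b,5 if n=="side" else 5,f"pics/g_{n}.png")
E
```

```text
clock: 5.95
position: [528.8, 327.0, 268.2]
ee_rot: [0.708, 0.001, -0.003, -0.706]
contact_force: [-0.2, 0.3, -1.4]
gripper_width: 11.1
t 5.95 pos [528.8 327.  268.2] F [-0.2  0.3 -1.4] w 11.1 q [ 0.81  0.37  0.03 -0.   -1.24 -2.38]
shift cm [-1.5400e-01 -4.1000e-02 -5.4077e+01] turn [ 0.16 10.02 -0.17]
```

View pics/g_side.png

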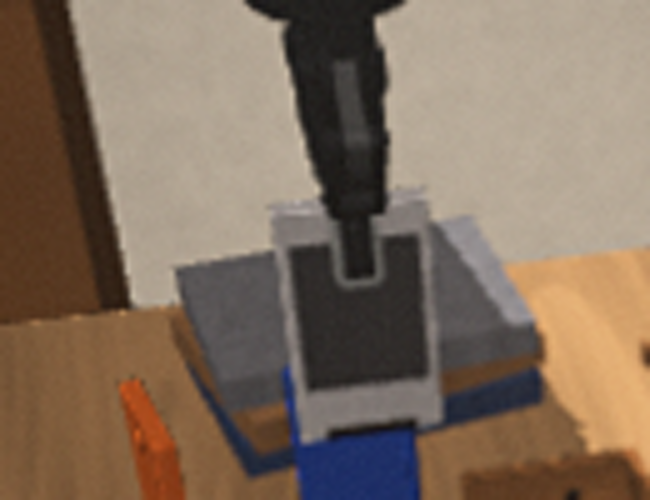

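```bash
python3 -m inch '[[0,0,0,-2,0,0,0],[0,0,0,-5,0,1,0],[0,0,0,-9,0,2,0],[0,0,0,-13,0,3,0],[0,0,0,-17,0,4,0],[0,0,0,-21,0,5,0],[0,0,0,-25,0,6,0],[0,0,0,-29,0,7,0],[0,0,0,-33,0,8,0],[0,0,0,-37,0,9,0],[0,0,0,-41,0,10,0],[0,0,0,-45,0,10,0],[0,0,0,-48.5,0,10,0],[0,0,0,-51,0,10,0],[0,0,0,-53,0,10,0],[0,0,0,-54,0,10,0],[0,0,0,-54,0,10,0],[0,0,0,-54,0,10,0],[0,0,0,-54,0,10,0],[0,0,0,-54,0,10,0]]'; python3 go.py 529 -213.8 225 -9.75;python3 - <<'E'
from h import *
for n,b in(("side",(190,200,150,170)),("top",(330,150,130,130))): 
    im=arm.get_image(n); cv2.imwrite(f"pics/h_{n}_full.png",im[:,:,::-1]); crop(im,b,4,f"pics/h_{n}.png")
E
```

```text
clock: 7.72
position: [532.2, -211.5, 270.3]
ee_rot: [-0.705, 0.059, -0.059, 0.705]
contact_force: [1.3, 1.0, -1.7]
gripper_width: 11.0
t 7.72 pos [ 532.2 -211.5  270.3] F [ 1.3  1.  -1.7] w 11.0 q [-0.1   0.28 -0.09 -0.   -1.2  -1.64]
shift cm [-0.28   4.529 -0.286] turn [-0.01  0.12 -0.01]
```

View pics/h_side_full.png

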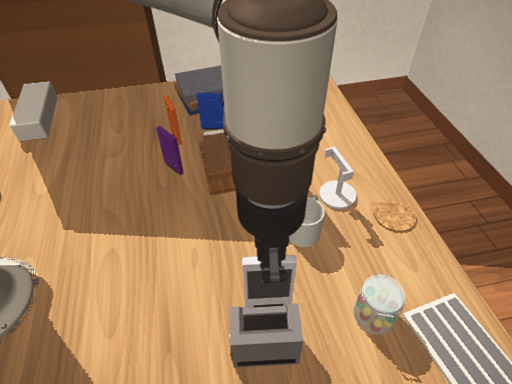

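View pics/h_top.png

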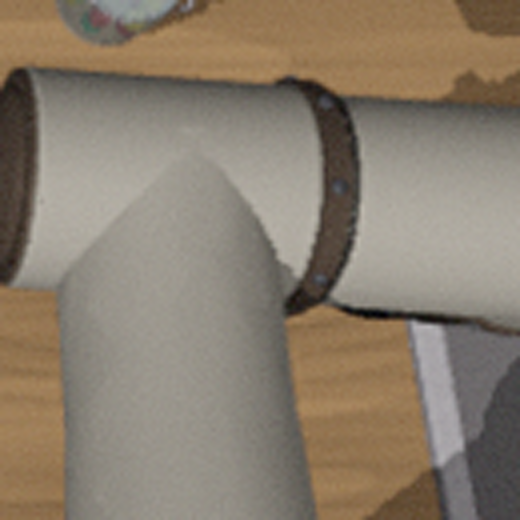

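```bash
python3 -m inch '[[0,-0.25,0.5,-0.28,0,0.1,0],[0,-0.28,2,-0.28,0,0.1,0],[0,-0.28,4,-0.28,0,0.1,0],[0,-0.28,5,-0.28,0,0.1,0],[0,-0.28,5.4,-0.28,0,0.1,0],[0,-0.28,5.4,-0.28,0,0.1,0],[0,-0.28,5.4,-0.28,0,0.1,0],[0,-0.28,5.4,-0.28,0,0.1,0],[0,-0.28,5.4,-0.28,0,0.1,0]]'; python3 go.py 529 -213.8 216 -9.75;python3 - <<'E'
from fit import *
n="side";im=arm.get_image(n); cv2.imwrite("pics/i_full.png",im[:,:,::-1]); b=(215,240,100,120);s=6;l,t,w,h=b
st=arm.read_state(); p=np.array(st['position'])
c=cv2.resize(im[t:t+h,l:l+w],None,fx=s,fy=s,interpolation=cv2.INTER_CUBIC)[:,:,::-1].copy()
crop(im,b,s,"pics/i0.png")
g=(p[0]+.8,p[1],-.17); z=p[2]-103.6; d=(529.8,-213.8,-.17)
box=lambda p,a,b,c,e,z: pose(p,[(a,c,z),(b,c,z),(b,e,z),(a,e,z)])
for X,col in((box(g,-35,35,-6,6,z),(0,0,255)),(box(g,-35,35,-6,6,z+120),(0,255,0)),(box(d,-58,58,-30,34,100),(0,255,0)),(box(d,-37,37,-7.5,19.5,100),(255,0,255))):
    q=((proj(n,X)-(l,t)+.5)*s-.5).round().astype(int); cv2.polylines(c,[q],True,col,1)
cv2.imwrite("pics/i1.png",np.hstack([c[:,:600]])[:600])
E
```

```text
clock: 8.57
position: [529.5, -214.9, 217.4]
ee_rot: [0.705, -0.06, 0.061, -0.704]
contact_force: [-0.0, 0.5, -1.1]
gripper_width: 11.2
t 8.57 pos [ 529.5 -214.9  217.4] F [-0.   0.5 -1.1] w 11.2 q [-0.1   0.32 -0.18  0.   -1.07 -1.64]
shift cm [-0.069  0.14   0.101] turn [ 0.01 -0.05  0.12]
```

View pics/i1.png

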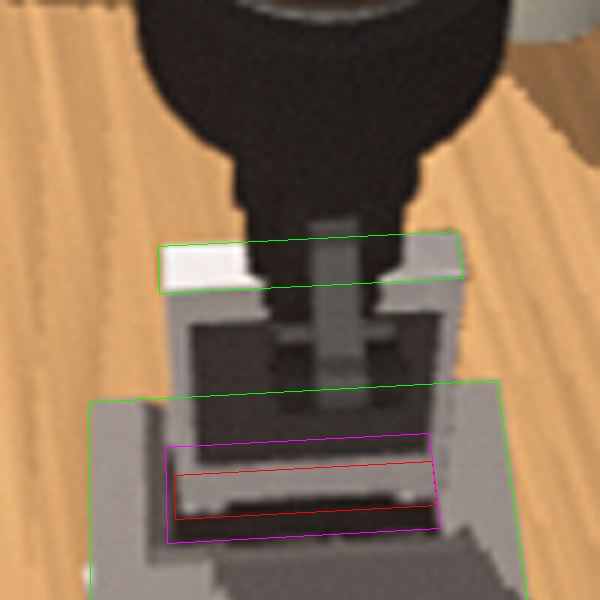

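View pics/i0.png

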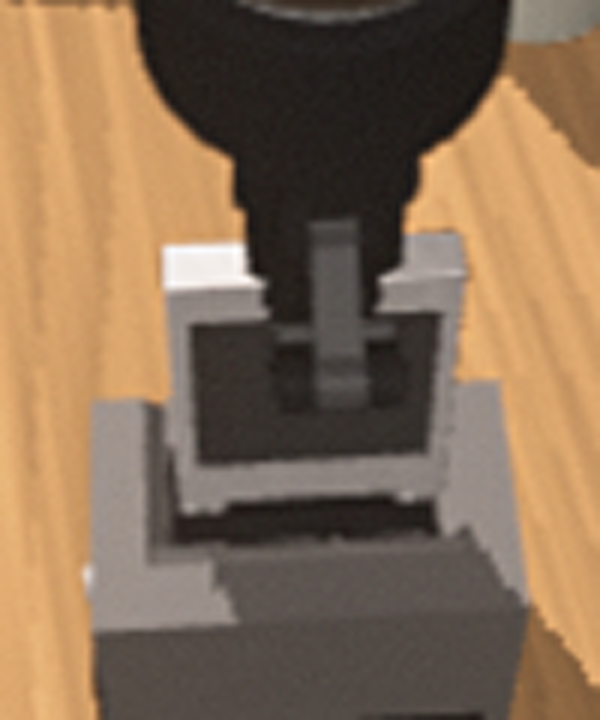

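Run:
```python
from fit import *
im=cv2.imread("pics/i_full.png")[:,:,::-1]; crop(im,(238,278,56,30),14,"pics/j0.png"); crop(im,(238,308,56,30),14,"pics/j1.png")
```

```text
(no output)
```

View pics/j0.png

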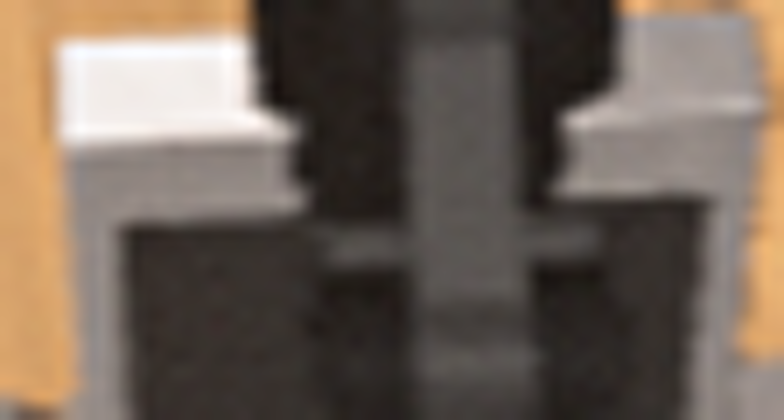

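View pics/j1.png

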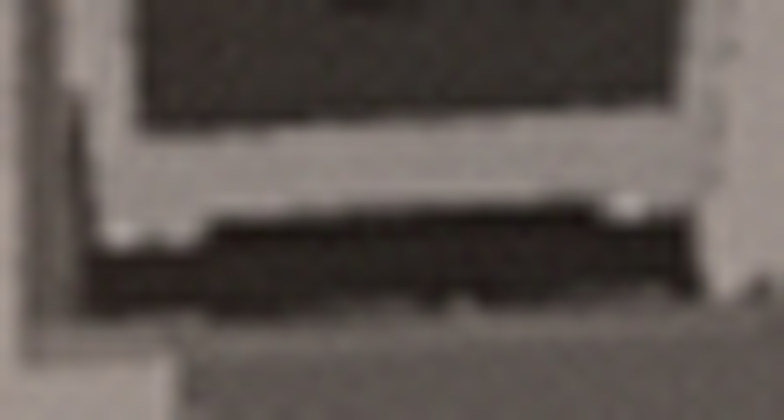

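Run:
```python
from fit import *
p=np.array(arm.read_state()['position']); z=p[2]-103.6
tl=un([(60,45),(62,142),(755,18),(763,105)],14,(238,278)); bl=un([(95,245),(702,212)],14,(238,308))
X=[(-35,6,z+120),(-35,-6,z+120),(35,6,z+120),(35,-6,z+120),(-35,-6,z),(35,-6,z)]
print(p,*fit([("side",X,np.r_[tl,bl])],np.r_[p[:2],-.17]))
Xv=[(-35,6,120),(-35,-6,120),(35,6,120),(35,-6,120),(-35,-6,0),(35,-6,0)]; uv=np.r_[tl,bl]
from scipy.spatial.transform import Rotation as R
f=lambda q:(proj("side",R.from_euler('ZYX',q[3:]).apply(np.array(Xv,float))+q[:3])-uv).ravel()
r=least_squares(f,np.r_[p[:2],z,-.17,0,0]); print(r.x.round(3),f(r.x).round(1), z)
```

```text
[ 529.33789583 -214.88683464  217.24847644] [ 5.31232742e+02 -2.14224707e+02 -1.72505844e-01] [-0.3 -0.7 -0.2  0.2 -0.1 -1.2  0.3  0.3  0.   0.4  0.3  0.5]
[ 5.31869e+02 -2.11039e+02  1.07989e+02 -1.73000e-01  2.00000e-03
  5.00000e-03] [ 0.1 -0.4  0.1  0.4 -0.3 -0.8  0.1  0.7  0.1 -0.1 -0.1  0.1] 113.6484764366048
```

```bash
python3 -m inch '[[0,-0.07,0.2,0.05,0,0,0],[0,-0.07,0.5,0.05,0,0,0],[0,-0.07,0.8,0.05,0,0,0],[0,-0.07,1.1,0.05,0,0,0],[0,-0.07,1.3,0.05,0,0,0],[0,-0.07,1.5,0.05,0,0,0],[0,-0.07,1.7,0.05,0,0,0],[0,-0.07,1.9,0.05,0,0,0],[0,-0.07,2.1,0.05,0,0,0],[0,-0.07,2.1,0.05,0,0,0],[0,-0.07,2.1,0.05,0,0,0]]'; python3 go.py 528.7 -214.4 190 -9.75
```

```text
clock: 9.53
position: [528.4, -214.3, 195.6]
ee_rot: [0.705, -0.06, 0.061, -0.704]
contact_force: [-0.6, -0.3, 1.7]
gripper_width: 11.4
t 9.53 pos [ 528.4 -214.3  195.6] F [-0.6 -0.3  1.7] w 11.4 q [-0.1   0.34 -0.21  0.   -1.02 -1.64]
shift cm [ 0.029  0.559 -0.008] turn [ 0.01 -0.06  0.02]
```

```bash
python3 -m inch '[[0,0,0.2,0,0,0,0],[0,0,0.4,0,0,0,0],[0,0,0.6,0,0,0,0],[0,0,0.8,0,0,0,0],[0,0,1.0,0,0,0,0],[0,0,1.0,0,0,0,0]]'; python3 -m inch '[[0,0,0.2,0,0,0,0],[0,0,0.4,0,0,0,0],[0,0,0.6,0,0,0,0],[0,0,0.8,0,0,0,0],[0,0,1.0,0,0,0,0],[0,0,1.0,0,0,0,0]]'; python3 go.py 528.7 -214.4 170 -9.75
```

```text
clock: 10.03
position: [528.4, -214.4, 184.8]
ee_rot: [0.705, -0.061, 0.061, -0.704]
contact_force: [0.1, -1.3, 0.0]
gripper_width: 11.4
clock: 10.53
position: [527.8, -214.2, 174.4]
ee_rot: [-0.704, 0.061, -0.06, 0.705]
contact_force: [0.2, -2.2, -1.3]
gripper_width: 11.5
t 10.53 pos [ 527.8 -214.2  174.4] F [ 0.2 -2.2 -1.3] w 11.5 q [-0.1   0.36 -0.24 -0.   -0.98 -1.64]
shift cm [ 0.092  0.437 -0.008] turn [ 0.   -0.08 -0.09]
```

```bash
python3 -m inch '[[0,0,0.15,0,0,0,0],[0,0,0.3,0,0,0,0],[0,0,0.45,0,0,0,0],[0,0,0.6,0,0,0,0],[0,0,0.6,0,0,0,0]]'; python3 -m inch '[[0,0,0.1,0,0,0,0],[0,0,0.2,0,0,0,0],[0,0,0.3,0,0,0,0],[0,0,0.3,0,0,0,0]]';python3 -m inch '[[0,0,0.1,0,0,0,0],[0,0,0.2,0,0,0,0],[0,0,0.3,0,0,0,0],[0,0,0.3,0,0,0,0]]'
```

```text
clock: 10.95
position: [528.2, -214.2, 168.9]
ee_rot: [-0.704, 0.061, -0.06, 0.705]
contact_force: [0.7, -2.2, -1.6]
gripper_width: 11.5
clock: 11.28
position: [528.4, -214.2, 166.2]
ee_rot: [-0.705, 0.06, -0.061, 0.705]
contact_force: [-0.1, -2.6, -1.7]
gripper_width: 11.5
clock: 11.62
position: [528.3, -214.2, 163.1]
ee_rot: [-0.704, 0.061, -0.061, 0.705]
contact_force: [0.3, -2.3, -1.3]
gripper_width: 11.5
```

```bash
python3 -m inch '[[0,0,0.1,0,0,0,0],[0,0,0.2,0,0,0,0],[0,0,0.3,0,0,0,0],[0,0,0.3,0,0,0,0]]'; python3 -m inch '[[0,0,0.1,0,0,0,0],[0,0,0.2,0,0,0,0],[0,0,0.3,0,0,0,0],[0,0,0.3,0,0,0,0]]'
```

```text
clock: 11.95
position: [528.3, -214.2, 160.1]
ee_rot: [-0.705, 0.061, -0.06, 0.705]
contact_force: [0.5, -2.4, -1.3]
gripper_width: 11.5
clock: 12.28
position: [528.4, -214.2, 157.9]
ee_rot: [0.705, -0.06, 0.061, -0.704]
contact_force: [-0.9, -1.0, 4.3]
gripper_width: 11.2
```

```bash
python3 -m inch '[[0,0,0.1,0,0,0,0],[0,0,0.2,0,0,0,0],[0,0,0.3,0,0,0,0],[0,0,0.3,0,0,0,0]]'
```

```text
clock: 12.62
position: [528.4, -214.2, 154.3]
ee_rot: [0.705, -0.06, 0.061, -0.704]
contact_force: [-0.0, -1.3, 4.8]
gripper_width: 11.2
```

```bash
python3 -m inch '[[0,0,0.05,0,0,0,0],[0,0,0.05,0,0,0,0],[0,0,0.05,0,0,0,0]]'
```

```text
clock: 12.87
position: [528.4, -214.2, 153.8]
ee_rot: [0.705, -0.06, 0.061, -0.704]
contact_force: [-1.8, -1.4, 3.6]
gripper_width: 11.7
```

```bash
python3 -m inch '[[0,0,0.05,0,0,0,0],[0,0,0.05,0,0,0,0],[0,0,0.05,0,0,0,0]]'
```

```text
clock: 13.12
position: [528.4, -214.2, 153.8]
ee_rot: [0.705, -0.06, 0.061, -0.704]
contact_force: [-1.6, -0.9, 6.1]
gripper_width: 11.6
```

```bash
python3 -m inch '[[0,0,0.05,0,0,0,0],[0,0,0.05,0,0,0,0],[0,0,0.05,0,0,0,0]]'
```

```text
clock: 13.37
position: [528.5, -214.3, 153.7]
ee_rot: [0.705, -0.06, 0.061, -0.704]
contact_force: [-2.6, -0.7, 7.4]
gripper_width: 11.6
```

```bash
python3 -m inch '[[0,0,0.05,0,0,0,0],[0,0,0.05,0,0,0,0],[0,0,0.05,0,0,0,0]]'
```

```text
clock: 13.62
position: [528.5, -214.3, 153.7]
ee_rot: [0.705, -0.06, 0.061, -0.704]
contact_force: [-2.8, -0.7, 10.4]
gripper_width: 11.3
```

```bash
python3 -m inch '[[0,0,0.05,0,0,0,0],[0,0,0.05,0,0,0,0],[0,0,0.05,0,0,0,0]]'
```

```text
clock: 13.87
position: [528.6, -214.3, 153.7]
ee_rot: [0.705, -0.06, 0.061, -0.704]
contact_force: [-3.5, 0.4, 11.7]
gripper_width: 11.1
```

```bash
python3 -m inch '[[0,0,0.05,0,0,0,0],[0,0,0.05,0,0,0,0],[0,0,0.05,0,0,0,0]]'
```

```text
clock: 14.12
position: [528.6, -214.3, 153.7]
ee_rot: [0.705, -0.06, 0.061, -0.704]
contact_force: [-4.1, 1.2, 15.0]
gripper_width: 11.5
```

```bash
python3 -m inch '[[0,0,-0.15,0,0,0,0],[0,0,-0.15,0,0,0,0],[0.15,0,-0.15,0,0,0,0],[0.25,0,-0.15,0,0,0,0],[0.35,0,-0.15,0,0,0,0],[0.45,0,-0.15,0,0,0,0],[0.6,0,-0.15,0,0,0,0],[0.6,0,-0.15,0,0,0,0],[0.6,0,-0.15,0,0,0,0],[0.6,0,-0.15,0,0,0,0]]'
```

```text
clock: 14.95
position: [528.3, -214.1, 152.7]
ee_rot: [-0.704, 0.061, -0.06, 0.705]
contact_force: [-0.0, 1.1, 0.4]
gripper_width: 51.6
```

```bash
python3 -m inch '[[0.6,0,-0.5,0,0,0,0],[0.6,0,-2,0,0,0,0],[0.6,0,-5,0,0,0,0],[0.6,0,-8,0,0,0,0],[0.6,0,-11,0,0,0,0],[0.6,0,-13,0,0,0,0],[0.6,0,-14,0,0,0,0],[0.6,0,-14,0,0,0,0]]';python3 -m inch '[[0.6,-2,0,-2,0,0,0],[0.6,-5,0,-6,0,0,0],[0.6,-8,0,-10,0,0,0],[0.6,-8,0,-14,0,0,0],[0.6,-8,0,-18,0,0,0],[0.6,-8,0,-21,0,0,0],[0.6,-8,0,-23,0,0,0],[0.6,-8,0,-24,0,0,0],[0.6,-8,0,-24,0,0,0]]'
python3 - <<'E'
from fit import *
box=lambda p,a,b,c,e,z: pose(p,[(a,c,z),(b,c,z),(b,e,z),(a,e,z)])
d=(530,-213.8,-.17)
for n,b,s in(("side",(210,240,110,125),4.5),("top",(335,175,70,75),7)):
    im=arm.get_image(n); cv2.imwrite(f"pics/k_{n}_full.png",im[:,:,::-1]); l,t,w,h=b
    c=cv2.resize(im[t:t+h,l:l+w],None,fx=s,fy=s,interpolation=cv2.INTER_CUBIC)[:,:,::-1].copy(); cv2.imwrite(f"pics/k_{n}_raw.png",c)
    for X,col in((box(d,-35,35,-7.5,4.5,170.1),(0,0,255)),(box(d,-58,58,-30,34,100),(0,255,0))):
        q=((proj(n,X)-(l,t)+.5)*s-.5).round().astype(int); cv2.polylines(c,[q],True,col,1)
    cv2.imwrite(f"pics/k_{n}.png",c)
print(arm.read_state()['clock'])
E
```

```text
clock: 15.62
position: [529.3, -214.4, 295.7]
ee_rot: [0.705, -0.058, 0.062, -0.704]
contact_force: [-0.5, 0.3, -0.0]
gripper_width: 50.9
clock: 16.37
position: [407.5, -438.2, 290.2]
ee_rot: [-0.704, 0.063, -0.06, 0.705]
contact_force: [0.1, 0.2, -0.4]
gripper_width: 51.2
16.4667
```

View pics/k_side.png

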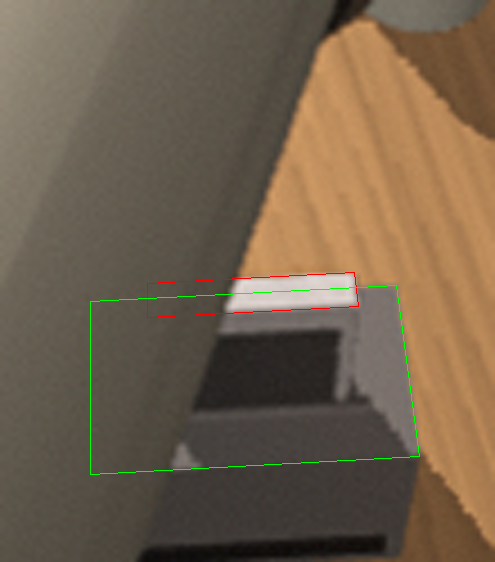

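View pics/k_top.png

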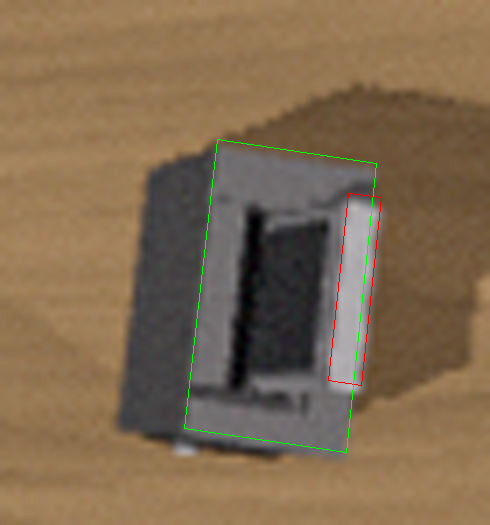

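View pics/k_top_full.png

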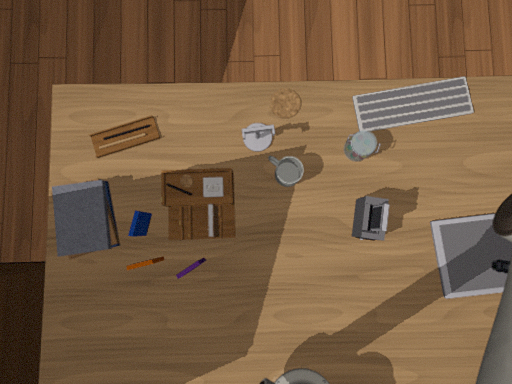

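View pics/k_side_full.png

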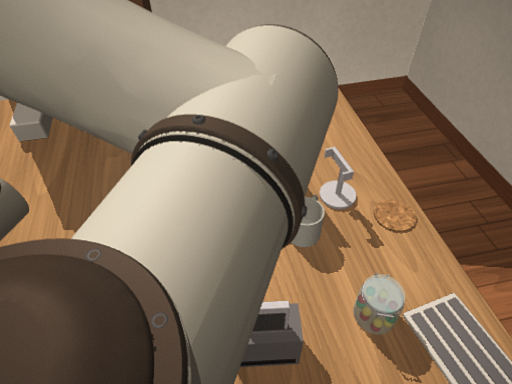

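```bash
python3 -c "
from bench import arm
print(arm.read_state()['contact_force']); print(arm.job_done())"
```

```text
[0.07195272 0.16180107 0.51815172]
the job is handed in; nothing more can be done
None
```

The drive is docked upright and released, and the job was handed in at about 16.5 s of the 58 s allowed.

- **Grasp and entry:** I gripped the silver drive from its organiser slot and pushed it down through the flap. The flap leaned on it at about 2 N, as expected.
- **Pressing home:** The contact block was met about 45 mm below the mouth and slid about 5 mm at 5–6 N. It then held dead still while the force rose to about 16 N, which I read as its solid stop. That stays well under the 30 N limit.
- **Last checks:** After I let go, the top camera shows the drive upright at the predicted height and position, within roughly 1–1.5 mm. It also shows the notebook, mug, jar and phone clamp where they were. In the last side picture the arm hid the left part of the dock; what showed agreed with the top view. No force was left on the tool.
- **Disagreement:** The two cameras differed by about 2–3 mm along x. I used their average plus a relative check in the side view. The block's travel itself can't be seen, so I inferred it from the force and the depth.

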